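Lock the tube block on the mixer and set its speed

TASK

Get the bench mixer ready to run: first turn the lock collar clockwise by its grip fin until the fin stands in line with the triangular locked mark on the deck. Then, leaving the collar locked, turn the speed dial until its pointer is in line with the small set-point rider clipped at the edge of the dial. Let go of everything and leave the tip box, beaker and tube rack undisturbed.

Things in the scene. Friction and masses are not known exactly. Their poses are not given: they have to be found in the camera images.
- mixer: White bench mixer, fixed to the bench, 240 (own x) x 320 (own y) x 70 mm high; origin at the centre of its underside. Its flat deck is at z 70 mm. The round aluminium tube block (88 mm across, capped tubes up to z 122 mm) stands at own (0, +55) mm with the lock collar round it; the black speed dial is at own (0, -100) mm.
- collar (a joint): Angle (rad) of the captive steel lock collar round the tube block: a knurled ring 120 mm across, from z 72 to 90 mm, with one upright radial grip fin. Grows as the collar turns clockwise seen from above. 0: fin at the round stud (open). 1.2: fin in line with the triangular mark (locked). It can turn on past the mark, to 1.65. It stays where it is left and has light friction.
- collar_tab (a point): Grip point of the collar's fin, 80 mm from the collar's axis, at z 108 mm. The fin is a radial plate 10 mm thick, 36 mm long (58 to 94 mm from the axis), from z 81 to 121 mm. Own x points radially outward along the fin, z up.
- collar_centre (a point): Point on the collar's vertical turning axis, at z 108 mm.
- lock_mark (a point): The locked mark: a flat black triangle on the deck, 17 mm long and 19 mm wide at its base, just outside the path of the fin's outer end and pointing at the collar's axis; this is its inner tip, 96 mm from the axis, in the mixer's own +x direction from it, at z 72 mm. (A flat round black stud, 8 mm, is the open mark.)
- dial (a joint): Angle (rad) of the speed dial; grows clockwise seen from above, range -0.05 to 2.3; it stays where it is left.
- dial_centre (a point): Point on the dial's vertical turning axis at gripping height, z 99 mm. The dial is a black round skirt (48 mm across, z 71 to 77 mm) with a grip bar on it 12 mm thick and 46 mm long, up to z 106 mm.
- dial_pointer (a point): Tip of the dial's pointer, a 5 mm wide nose on one end of the bar, 31 mm from the dial's axis, at z 81 mm; a white line on top of the bar runs to the same end. Own x points outward along the bar, z up.
- rider_tip (a point): Inner tip of the set-point rider, a small fixed dark steel wedge (20 mm wide, 6 mm high) at the rim of the dial's grey scale plate, its point aimed at the dial's axis; the tip lies 34 mm from the axis at z 74 mm. Own x points outward from the dial's axis, z up. The rider marks the wanted speed and its place round the dial differs each time.
- tip_box: Bystander: loose pipette-tip box, 85 x 125 x 87 mm high, origin at the centre of its underside.
- beaker: Bystander: loose glass beaker, 84 mm across, 105 mm high, origin at the centre of its underside.
- tube_rack: Bystander: loose low yellow tube rack, 85 x 130 x 32 mm high, origin at the centre of its underside.

How it is judged (in metres and radians):
On the way, in this order (a step that is already met when the one before it is completed fails the run):
1. the collar's fin is brought in line with the locked mark (value of joint collar between 1.09 and 1.31 rad), for 0.2 s.
2. with the collar locked, the dial's pointer is brought in line with the rider (all of step 1 and angle between the x axis of dial_pointer and the x axis of rider_tip, either way round below 0.13 rad), for 0.2 s.
At the end, for the whole second after the job is handed in: The collar's fin is within 0.11 rad (6 degrees) of the locked mark and the dial's pointer within 0.13 rad (7 degrees) of the rider, both at rest, and the three bystanders are within 20 mm of where they began (all of step 2 and velocity of joint collar between -0.05 and 0.05 rad/s and velocity of joint dial between -0.05 and 0.05 rad/s and distance of each of tip_box, beaker, tube_rack from where it was at the start of the episode below 0.02 m); the robot touches nothing.
It fails at once if a bystander is pushed 20 mm or more, or tipped (distance of any of tip_box, beaker, tube_rack from where it was at the start of the episode above 0.02 m or angle between any of tip_box, beaker, tube_rack's own z axis and vertical above 0.3 rad).
It also fails if it takes over 50 s, if anything falls off the work surface, if the arm or the gripper's body presses on something with over 40 N, if the wrist force passes 120 N, or if a joint passes its speed limit or range.

ROBOT

A 6-joint arm with a two-finger parallel gripper is mounted at the origin on the work surface. World frame = base frame: x ahead of the robot, y to its left, z up, the work surface at z = 0. Lengths are in mm, angles in rad, forces in N, time in s.
With the tool pointing down it reaches from about 275 to 750 mm from the base axis. Payload 10.2 kg.
Tool frame: the origin (TCP) lies midway between the tips of the shut fingers; the grasp point (between the pads) lies grasp_offset behind it (grasp_offset is the distance from the TCP to the grasp point, in mm); x points along the fingers, z is the direction in which the jaws open and shut, and the axes are right-handed (so a half turn about x gives the same grasp; the last joint's range is limited). The gripper opens to 85 mm and grips with 20 to 120 N. Pads are 22 mm wide; open, the fingers measure 114 mm over their backs; the gripper's body (76 mm by 85 mm) begins 54 mm behind the grasp point. The pads swing forward as they close: fully open they stand 13 mm farther back than shut.
Start: joints at [-1.349, 0.313, 1.498, -0, 1.331, -0.223], TCP at [225.884, -473.928, 231.294] pointing down, gripper open.
Joint ranges: [-2.94, 2.94], [-0.97, 2.17], [0.19, 2.56], [-1.23, 4.37], [0.02, 3.11], [-2.88, 2.88]. Speed limits (rad/s): [2.39, 2.39, 3.01, 3.14, 3.14, 3.14].

INTERFACE

Orientations are given as a unit quaternion [w, x, y, z].
In Python, from rig import sense, capture, calibration, finish_job, grasp_offset gives the robot as it stands.
- The arm moves only by the shell command python3 -m jog 'ROWS' [FORCE]. ROWS is JSON, a list of rows, each an object with "linear": the shift along the tool's x, y, z scaled (see below), a list of three; "rotation": the turn, a rotation vector about the tool's x, y, z scaled (see below), a list of three; "grip": the finger opening in mm, from 0 to 85.4. A call has 1 to 20 rows; each row is the pose to reach, as a shift and turn from the pose measured when the call began, along the tool's axes at that moment; what a row does not reach only later rows make up. The controller multiplies each number of a shift by 0.3 m and each number of a turn by 0.5 rad. A row lasts 1/12 s, in which the tool goes at most 41.7 mm and 7.16 degrees, less where a joint would pass 70% of its speed; a pose out of reach is approached as far as the arm can. A call with a number of a shift or a turn outside -1 to 1 is refused whole. A call with a gripper value outside its range is refused whole. The fingers move at their own pace and stop on an object; FORCE is the grip in N (left out, the last holds). Time passes only in rows, so rows that repeat a pose let the fingers close. It gives the time, the measured TCP pose, the force and the opening at its end, in the units of the state.
- sense(): the state, without advancing time (a new reading comes with each control period).
- capture(name): name is "side" or "top" or "wrist"; returns (picture, depth): 400x640x3 uint8, red, green, blue; 400x640 float32, mm along the optical axis (not along the pixel's ray), 0 where there is no reading.
- calibration(name): a dict with "intrinsics" (3x3 intrinsics, pixels), "world_from_camera" (4x4, takes a point from camera to world coordinates). Camera axes: x right, y up, looking along -z (the intrinsics and any distortion apply to the point x, -y, -z); pixel columns grow to the right and rows downward; lengths in mm; the calibration is good to about 2 mm. The wrist camera is an equidistant fisheye: a pixel r from the principal point sees the ray r / f radians off the axis. A picture is of the moment at which its call begins: read the wrist's pose just before it. calibration takes no time and is no camera call; for the wrist camera it gives the pose at the moment of the call.
- finish_job(): hands the job in, once; it reports no verdict.
The state is a dict: "time_s": time; "joints": joint angles; "dq": joint speeds; "tau": joint torques, N m; "eef_pos": TCP position; "ee_rot": TCP orientation; "force": force on the tool from outside, world axes, zero at the start; "wrist_torque": the same for the moment, N m; "grip_width": opening from 0.0 (shut) to 1.0 (fully open).
Only numpy, scipy, OpenCV 4.12 (cv2) and the standard library are available. Lean on these libraries where they do the work, as an engineer would, in place of code of your own. Each camera call takes 0.05 s, during which the arm holds its last target.

## Working session

There is one attempt and no reset: what is moved stays moved. The work goes in short steps, Python scripts to look and compute and a shell command to move; the robot and the scene stay as the last step left them, time stands still between calls to the robot, and variables do not carry over. Pictures are saved under pics/ and viewed, and the job is handed in when it is done.

```bash
ls; mkdir -p pics; python3 - <<'E'
from rig import sense, capture, calibration, grasp_offset
import cv2,numpy as np
print(grasp_offset, sense())
for n in ["top","side","wrist"]:
    c=calibration(n); p,d=capture(n)
    np.savez(f"pics/{n}0.npz",p=p,d=d,K=c["intrinsics"],T=c["world_from_camera"])
    cv2.imwrite(f"pics/{n}0.png",p[:,:,::-1]); print(n,c)
E
```

```text
pics
18.700000000000003 {'time_s': 0.0, 'joints': array([-1.34938153e+00,  3.13413706e-01,  1.49845661e+00, -2.66956546e-06,
        1.33103188e+00, -2.23379466e-01]), 'dq': array([-1.55659752e-04,  7.13655681e-04,  9.77900521e-06,  1.62355216e-05,
        1.12231090e-03,  1.05075534e-03]), 'tau': array([-1.60467716e-04, -4.12263429e+01, -2.59737843e+01, -2.86165568e-04,
        4.12223657e-03, -2.25379033e-06]), 'eef_pos': array([ 225.82943347, -473.64436321,  230.74631096]), 'ee_rot': array([ 0.59764221,  0.37772837,  0.59829764, -0.37707426]), 'force': array([-0.20654347,  0.15198405,  0.43429544]), 'wrist_torque': array([-0.00414325, -0.03631927, -0.03954841]), 'grip_width': 1.0010274848013223}
top {'intrinsics': array([[369.43187369,   0.        , 320.56363767],
       [  0.        , 369.43187369, 198.53612931],
       [  0.        ,   0.        ,   1.        ]]), 'world_from_camera': array([[ 2.72501030e-03,  9.80462520e-01, -1.96687115e-01,
         4.38930126e+02],
       [-9.99996033e-01,  2.81209510e-03,  1.63479731e-04,
         7.81342240e+00],
       [ 7.13388623e-04,  1
[... 521 characters left out ...]
.64897998e-02,  6.37725450e-01,  7.70087227e-01,
         1.05125734e+03],
       [ 0.00000000e+00,  0.00000000e+00,  0.00000000e+00,
         1.00000000e+00]])}
wrist {'intrinsics': array([[309.70691629,   0.        , 315.16661568],
       [  0.        , 309.70691629, 195.27370483],
       [  0.        ,   0.        ,   1.        ]]), 'world_from_camera': array([[ 4.31257196e-01,  8.60902260e-01,  2.69934308e-01,
         2.94701761e+02],
       [-9.02228974e-01,  4.11613361e-01,  1.28675249e-01,
        -4.40827702e+02],
       [-3.31754941e-04, -2.99034681e-01,  9.54242186e-01,
         3.74335494e+02],
       [ 0.00000000e+00,  0.00000000e+00,  0.00000000e+00,
         1.00000000e+00]])}
```

View pics/top0.png

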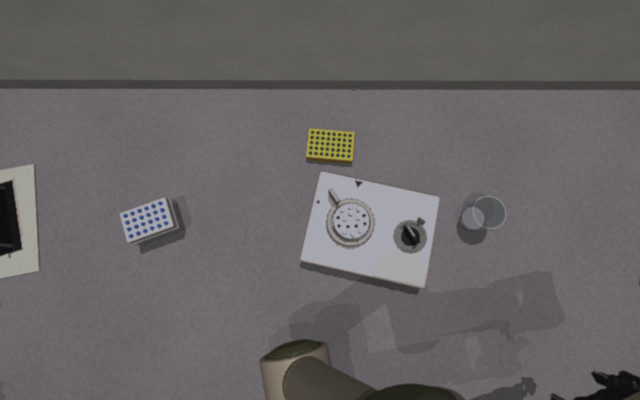

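View pics/side0.png

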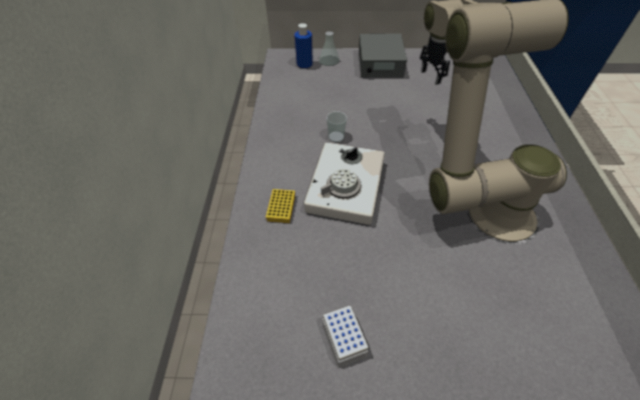

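View pics/wrist0.png

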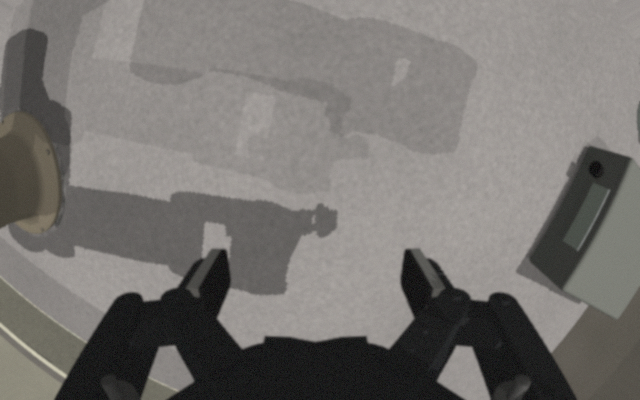

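```bash
cat > h.py <<'E'
import numpy as np,cv2
from scipy.spatial.transform import Rotation as R
def load(n): 
    a=np.load(f"pics/{n}.npz"); return a["p"],a["d"],a["K"],a["T"]
def pix2w(u,v,K,T,z=None,d=None,fish=False):
    if fish:
        x,y=(u-K[0,2])/K[0,0],(v-K[1,2])/K[1,1]; th=np.hypot(x,y); 
        r=np.array([np.sin(th)*x/max(th,1e-9),-np.sin(th)*y/max(th,1e-9),-np.cos(th)])
    else: r=np.array([(u-K[0,2])/K[0,0],-(v-K[1,2])/K[1,1],-1])
    w=T[:3,:3]@r; o=T[:3,3]
    if z is not None: return o+w*(z-o[2])/w[2]
    return o+w*(d/-r[2])
def w2pix(p,K,T,fish=False):
    c=T[:3,:3].T@(np.asarray(p)-T[:3,3]); x,y,z=c[0],-c[1],-c[2]
    if fish:
        th=np.arctan2(np.hypot(x,y),z); s=th/max(np.hypot(x,y),1e-9); return K[0,0]*x*s+K[0,2],K[1,1]*y*s+K[1,2]
    return K[0,0]*x/z+K[0,2],K[1,1]*y/z+K[1,2]
def snap(n,tag):
    from rig import capture,calibration
    c=calibration(n); p,d=capture(n)
    np.savez(f"pics/{tag}.npz",p=p,d=d,K=c["intrinsics"],T=c["world_from_camera"]); cv2.imwrite(f"pics/{tag}.png",p[:,:,::-1]); return p,d,c["intrinsics"],c["world_from_camera"]
E
python3 - <<'E'
from h import *
p,d,K,T=load("top0")
c=p[160:300,290:450,::-1]; cv2.imwrite("pics/topz.png",cv2.resize(c,None,fx=5,fy=4.2,interpolation=cv2.INTER_CUBIC)[:600])
c=cv2.resize(p[160:300,290:450,::-1],(684,598),interpolation=cv2.INTER_CUBIC);cv2.imwrite("pics/topz.png",c)
for n,u,v,z in [("fin",334,197,121),("ctr",351,222,90),("mark",359,184,72),("stud",319,202,70),("dial",410,236,77),("rider",421,221,74)]:
    print(n,pix2w(u,v,K,T,z=z).round(0),pix2w(u,v,K,T,d=d[v,u]).round(0))
E
```

```text
fin [620. -25. 121.] [619. -25. 123.]
ctr [563. -68.  90.] [559. -66. 117.]
mark [664. -92.  72.] [664. -91.  75.]
stud [617.  12.  70.] [617.  12.  69.]
dial [ 530. -217.   77.] [ 528. -212.   96.]
rider [ 568. -247.   74.] [ 568. -247.   75.]
```

View pics/topz.png

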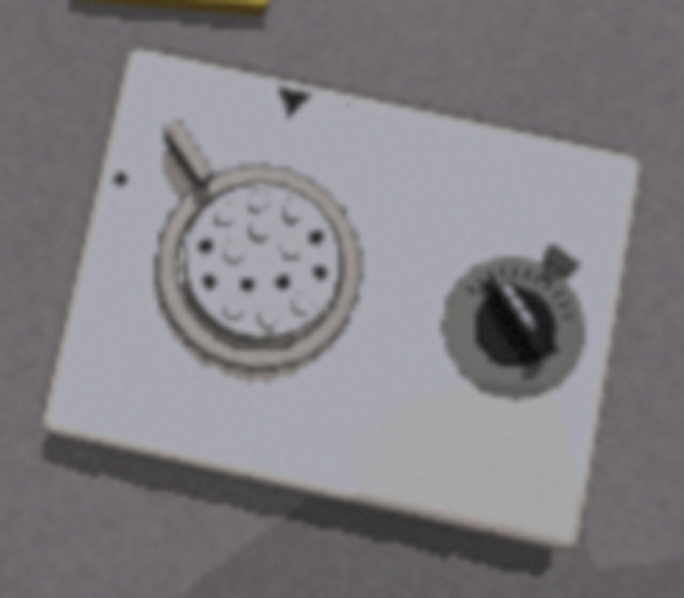

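```bash
cat >> h.py <<'E'
def state():
    from rig import sense
    s=sense(); q=s["ee_rot"]; return s,s["eef_pos"],R.from_quat([q[1],q[2],q[3],q[0]])
def goal(p,jaw_deg):
    """tool down (x=-z), tool z horizontal at world angle jaw_deg; prints linear/rotation to type"""
    s,p0,R0=state()
    z=np.array([np.cos(np.radians(jaw_deg)),np.sin(np.radians(jaw_deg)),0]); x=np.array([0,0,-1.]); y=np.cross(z,x)
    Rt=R.from_matrix(np.c_[x,y,z])
    lin=R0.inv().apply(np.asarray(p)-p0)/300; rot=(R0.inv()*Rt).as_rotvec()/0.5
    return lin.round(4),rot.round(4)
E
python3 - <<'E'
from h import *
s,p,r=state(); m=r.as_matrix(); print(m.round(3)); z=m[:,2]; a=np.degrees(np.arctan2(z[1],z[0])); print(a)
print(goal([490,-140,310],a))
E
```

```text
[[-0.     0.903  0.43 ]
 [ 0.001  0.43  -0.903]
 [-1.     0.    -0.001]]
-64.51402276462322
(array([-0.2628,  1.2735, -0.6256]), array([-0.    , -0.0018, -0.0005]))
```

```bash
python3 -m jog '[{"linear":[-0.3,1,-0.5],"rotation":[0,0,0],"grip":85},{"linear":[-0.3,1,-0.5],"rotation":[0,0,0],"grip":85},{"linear":[-0.3,1,-0.5],"rotation":[0,0,0],"grip":85},{"linear":[-0.3,1,-0.5],"rotation":[0,0,0],"grip":85},{"linear":[-0.3,1,-0.5],"rotation":[0,0,0],"grip":85},{"linear":[-0.3,1,-0.5],"rotation":[0,0,0],"grip":85},{"linear":[-0.3,1,-0.5],"rotation":[0,0,0],"grip":85},{"linear":[-0.3,1,-0.5],"rotation":[0,0,0],"grip":85},{"linear":[-0.3,1,-0.5],"rotation":[0,0,0],"grip":85},{"linear":[-0.3,1,-0.5],"rotation":[0,0,0],"grip":85},{"linear":[-0.3,1,-0.5],"rotation":[0,0,0],"grip":85},{"linear":[-0.3,1,-0.5],"rotation":[0,0,0],"grip":85}]' 30; python3 - <<'E'
from h import *
snap("wrist","w1"); snap("top","t1")
p=cv2.imread("pics/t1.png");cv2.imwrite("pics/t1z.png",cv2.resize(p[160:300,290:450],(684,598),interpolation=cv2.INTER_CUBIC))
print(goal([480,-160,330],-54))
E
```

```text
time_s: 1.15
eef_pos: [431.6, -210.0, 320.5]
ee_rot: [0.597, 0.378, 0.598, -0.377]
force: [0.5, -0.5, -0.7]
grip_width: 0.991
(array([-0.0313,  0.218 , -0.082 ]), array([-0.3705, -0.0037,  0.0004]))
```

View pics/w1.png

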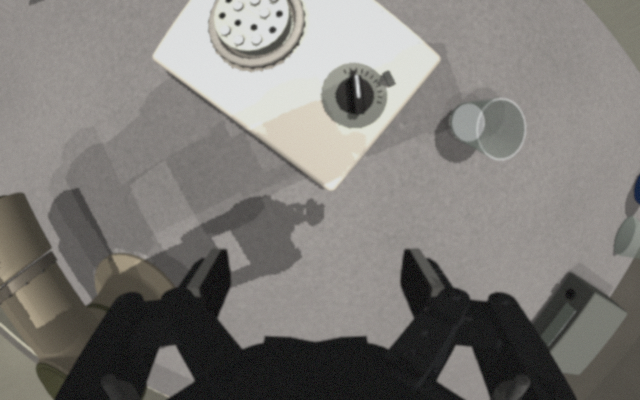

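```bash
python3 -c "
from h import *
print(goal([530,-130,320],-54))"
```

```text
(array([ 0.002 ,  0.4114, -0.1008]), array([-0.3705, -0.0037,  0.0004]))
```

```bash
python3 -m jog '[{"linear":[0,0.41,-0.1],"rotation":[-0.37,0,0],"grip":85},{"linear":[0,0.41,-0.1],"rotation":[-0.37,0,0],"grip":85},{"linear":[0,0.41,-0.1],"rotation":[-0.37,0,0],"grip":85},{"linear":[0,0.41,-0.1],"rotation":[-0.37,0,0],"grip":85},{"linear":[0,0.41,-0.1],"rotation":[-0.37,0,0],"grip":85},{"linear":[0,0.41,-0.1],"rotation":[-0.37,0,0],"grip":85}]'; python3 - <<'E'
from h import *
snap("wrist","w2")
E
```

```text
time_s: 1.75
eef_pos: [529.2, -131.4, 320.2]
ee_rot: [0.629, 0.322, 0.631, -0.321]
force: [-0.2, -0.2, -0.1]
grip_width: 0.995
```

View pics/w2.png

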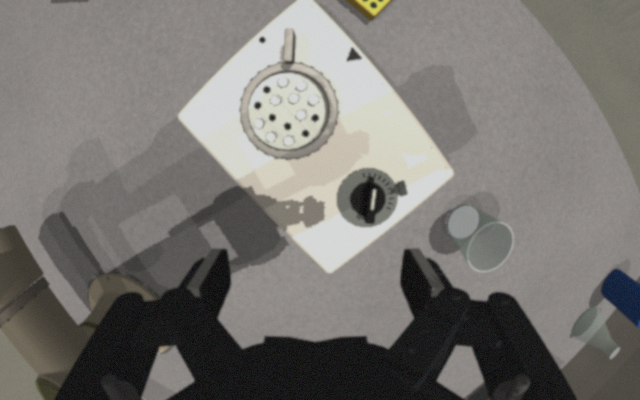

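```bash
python3 - <<'E'
import cv2
p=cv2.imread("pics/w2.png")
a=cv2.resize(p[15:165,230:380],(600,600),interpolation=cv2.INTER_CUBIC)
b=cv2.resize(p[160:235,330:415],(680,600),interpolation=cv2.INTER_CUBIC)
cv2.imwrite("pics/w2a.png",a);cv2.imwrite("pics/w2b.png",b)
E
```

```text
(no output)
```

View pics/w2a.png

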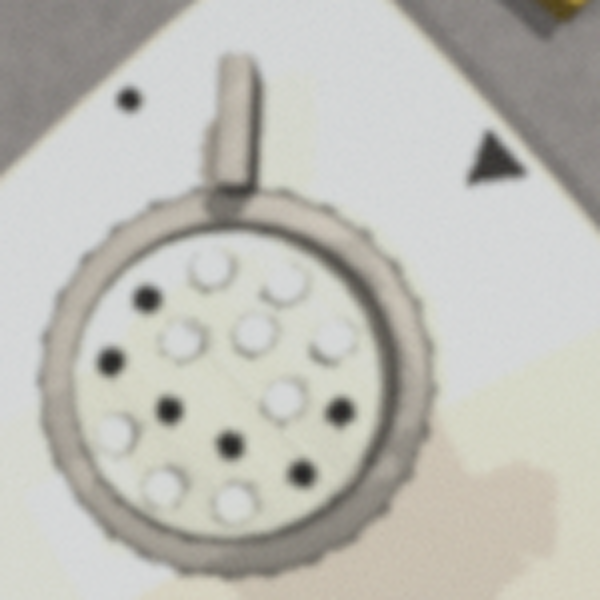

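View pics/w2b.png

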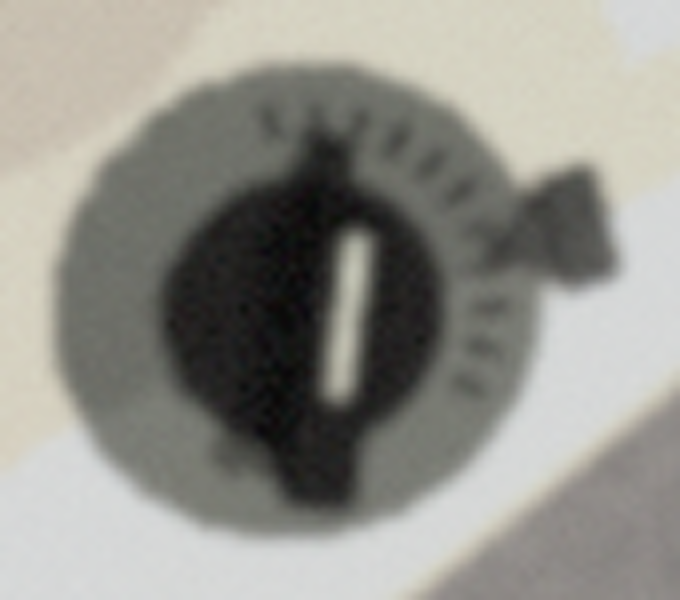

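```bash
python3 - <<'E'
from h import *
p,d,K,T=load("w2")
A=lambda x,y:(230+x/4,15+y/4); B=lambda x,y:(330+x/8,160+y/8)
def w(uv,z): return pix2w(*uv,K,T,z=z,fish=True)
pts=dict(ring=(A(238,381),90),finout=(A(238,57),121),finin=(A(234,185),121),mark=(A(470,185),72),stud=(A(129,99),71),plate=(B(298,300),71),skirt=(B(305,310),77),line1=(B(335,400),106),line2=(B(357,235),106),nose=(B(325,140),81),rider=(B(500,237),76))
W={}
for k,(uv,z) in pts.items():
    W[k]=w(uv,z); u,v=map(int,np.round(uv)); dd=np.median(d[v-1:v+2,u-1:u+2]); 
    print(k,np.round(uv,1),W[k].round(1),"depth z:",pix2w(*uv,K,T,d=dd,fish=True).round(1))
ang=lambda a,b:np.degrees(np.arctan2(*(W[b]-W[a])[[1,0]]))
for a,b in [("ring","mark"),("ring","stud"),("ring","finout"),("finin","finout"),("plate","ring"),("plate","rider"),("plate","nose"),("line1","line2")]: print(a,b,ang(a,b).round(1),np.hypot(*(W[b]-W[a])[:2]).round(1))
# triangulate with top view: fin outer end top, rider
p,d2,K2,T2=load("top0")
for k,(x,y) in dict(finout=(175,122),rider=(546,277),mark=(290,117)).items():
    u,v=290+x/684*160,160+y/598*140
    def ray(u,v,K,T,f): 
        a=pix2w(u,v,K,T,z=0,fish=f)-T[:3,3]; return T[:3,3],a/np.linalg.norm(a)
    o1,r1=ray(*pts[k][0],K,T,True)
    K1,T1=load("w2")[2:]; o1,r1=ray(*pts[k][0],K1,T1,True); o2,r2=ray(u,v,K2,T2,False)
    s=np.linalg.lstsq(np.c_[r1,-r2],o2-o1,rcond=None)[0]; a,b=o1+s[0]*r1,o2+s[1]*r2; print("tri",k,((a+b)/2).round(1),np.linalg.norm(a-b).round(1))
E
```

```text
ring [289.5 110.2] [563.8 -67.8  90. ] depth z: [565.7 -69.1 116.1]
finout [289.5  29.2] [640.1 -15.9 121. ] depth z: [640.1 -15.9 121.1]
finin [288.5  61.2] [609.8 -36.6 121. ] depth z: [609.9 -36.4 119.3]
mark [347.5  61.2] [655.6 -88.6  72. ] depth z: [655.5 -88.6  72.6]
stud [262.2  39.8] [617.   14.8  71. ] depth z: [616.9  14.3  73.1]
plate [367.2 197.5] [ 529.5 -217.2   71. ] depth z: [ 534.1 -207.4  100.3]
skirt [368.1 198.8] [ 529.8 -217.2   77. ] depth z: [ 534.4 -207.4  106.2]
line1 [371.9 210. ] [ 525.7 -220.6  106. ] depth z: [ 525.9 -220.2  107. ]
line2 [374.6 189.4] [ 548.5 -206.4  106. ] depth z: [ 548.3 -206.7  105. ]
nose [370.6 177.5] [ 554.8 -200.5   81. ] depth z: [ 554.8 -200.4   81.3]
rider [392.5 189.6] [ 559.1 -236.4   76. ] depth z: [ 558.8 -237.6   73. ]
ring mark -12.7 94.1
ring stud 57.2 98.2
ring finout 34.2 92.3
finin finout 34.4 36.7
plate ring 77.0 153.3
plate rider -33.1 35.3
plate nose 33.4 30.3
line1 line2 31.9 26.8
tri finout [639.1 -17.4 128.3] 0.0
tri rider [ 558.6 -239.2   69.2] 0.4
tri mark [655.7 -88.7  70.8] 0.3
```

```bash
python3 -c "
from h import *
print(goal([629.6,-22.9,91],-55.7))"
```

```text
(array([ 0.765 ,  0.4846, -0.0956]), array([ 0.055 , -0.0039,  0.001 ]))
```

```bash
python3 -m jog '[{"linear":[0.3,0.485,-0.095],"rotation":[0.055,0,0],"grip":85},{"linear":[0.3,0.485,-0.095],"rotation":[0.055,0,0],"grip":85},{"linear":[0.3,0.485,-0.095],"rotation":[0.055,0,0],"grip":85},{"linear":[0.3,0.485,-0.095],"rotation":[0.055,0,0],"grip":85},{"linear":[0.3,0.485,-0.095],"rotation":[0.055,0,0],"grip":85},{"linear":[0.3,0.485,-0.095],"rotation":[0.055,0,0],"grip":85},{"linear":[0.4,0.485,-0.095],"rotation":[0.055,0,0],"grip":60},{"linear":[0.5,0.485,-0.095],"rotation":[0.055,0,0],"grip":60},{"linear":[0.5,0.485,-0.095],"rotation":[0.055,0,0],"grip":60}]'; python3 - <<'E'
from h import *
snap("wrist","w3")
print(goal([629.6,-22.9,91],-55.7))
E
```

```text
time_s: 2.55
eef_pos: [627.2, -24.8, 166.6]
ee_rot: [0.622, 0.33, 0.628, -0.332]
force: [-0.9, 0.8, -0.9]
grip_width: 0.702
(array([ 0.2628,  0.0077, -0.002 ]), array([-0.0046, -0.0087,  0.0064]))
```

View pics/w3.png

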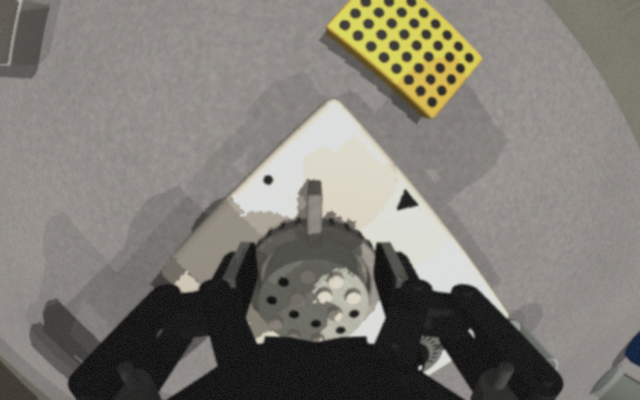

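```bash
python3 -m jog '[{"linear":[0.1,0.008,-0.002],"rotation":[0,-0.009,0.006],"grip":60},{"linear":[0.2,0.008,-0.002],"rotation":[0,-0.009,0.006],"grip":60},{"linear":[0.255,0.008,-0.002],"rotation":[0,-0.009,0.006],"grip":50},{"linear":[0.255,0.008,-0.002],"rotation":[0,-0.009,0.006],"grip":40},{"linear":[0.255,0.008,-0.002],"rotation":[0,-0.009,0.006],"grip":20},{"linear":[0.255,0.008,-0.002],"rotation":[0,-0.009,0.006],"grip":20},{"linear":[0.255,0.008,-0.002],"rotation":[0,-0.009,0.006],"grip":20},{"linear":[0.255,0.008,-0.002],"rotation":[0,-0.009,0.006],"grip":20}]' 25; python3 - <<'E'
from h import *
snap("wrist","w4")
print(goal([629.6,-22.9,91],-55.7))
E
```

```text
time_s: 3.27
eef_pos: [630.4, -23.2, 95.2]
ee_rot: [0.626, 0.331, 0.624, -0.331]
force: [0.0, 0.1, 0.8]
grip_width: 0.238
(array([ 0.0124, -0.0014, -0.0015]), array([-0.0047,  0.0034, -0.0024]))
```

View pics/w4.png

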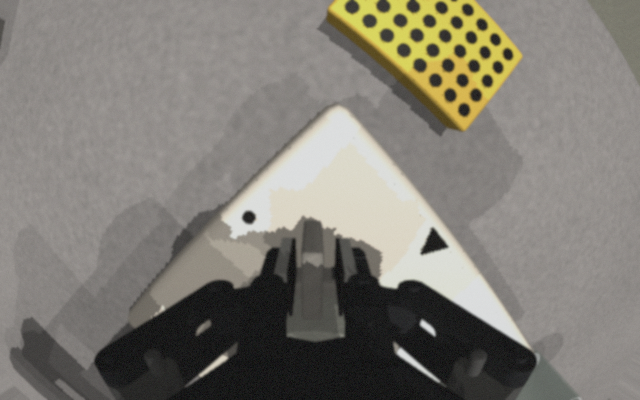

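```bash
python3 -m jog '[{"linear":[0.012,0,0],"rotation":[0,0,0],"grip":5},{"linear":[0.012,0,0],"rotation":[0,0,0],"grip":3},{"linear":[0.012,0,0],"rotation":[0,0,0],"grip":3},{"linear":[0.012,0,0],"rotation":[0,0,0],"grip":3},{"linear":[0.012,0,0],"rotation":[0,0,0],"grip":3}]' 30; cat >> h.py <<'E'
def arc(c,angs_cw):
    s,p0,R0=state(); 
    for a in angs_cw:
        Q=R.from_rotvec([0,0,-np.radians(a)]); p=np.array([*c,p0[2]])+Q.apply(p0-np.array([*c,p0[2]]))
        print(a,(R0.inv().apply(p-p0)/300).round(3),(np.radians(a)/0.5).round(3))
E
python3 - <<'E'
from h import *
print(state()[0]["grip_width"]*85.4); arc((563.5,-68),[3,7,11,15,19,23,26,28])
E
```

```text
time_s: 3.73
eef_pos: [630.5, -22.8, 92.6]
ee_rot: [0.626, 0.332, 0.624, -0.331]
force: [-3.8, 1.3, 9.9]
grip_width: 0.113
9.645854021382107
3 [ 0.    -0.     0.014] 0.105
7 [ 0.    -0.002  0.033] 0.244
11 [ 0.    -0.005  0.051] 0.384
15 [ 0.    -0.009  0.07 ] 0.524
19 [ 0.    -0.015  0.088] 0.663
23 [ 0.    -0.022  0.105] 0.803
26 [ 0.    -0.027  0.118] 0.908
28 [ 0.    -0.032  0.126] 0.977
```

```bash
python3 -m jog '[{"linear":[0,0,0.014],"rotation":[0.105,0,0],"grip":3},{"linear":[0,-0.002,0.033],"rotation":[0.244,0,0],"grip":3},{"linear":[0,-0.005,0.051],"rotation":[0.384,0,0],"grip":3},{"linear":[0,-0.009,0.07],"rotation":[0.524,0,0],"grip":3},{"linear":[0,-0.015,0.088],"rotation":[0.663,0,0],"grip":3},{"linear":[0,-0.022,0.105],"rotation":[0.803,0,0],"grip":3},{"linear":[0,-0.027,0.118],"rotation":[0.908,0,0],"grip":3},{"linear":[0,-0.027,0.118],"rotation":[0.908,0,0],"grip":3}]'; 
python3 - <<'E'
from h import *
s,p,r=state(); z=r.as_matrix()[:,2]; print(np.degrees(np.arctan2(z[1],z[0])), np.degrees(np.arctan2(p[1]+68,p[0]-563.5)), s["joints"],s["force"]);arc((563.5,-68),[4,8,12,16,19,20,21,22,23])
E
```

```text
time_s: 4.4
eef_pos: [642.5, -56.5, 92.6]
ee_rot: [0.533, 0.465, 0.534, -0.464]
force: [-8.5, 3.7, 4.6]
grip_width: 0.114
-82.1044447913387 8.294746354603669 [-2.69371917e-01  6.99887417e-01  1.26626423e+00  1.01771958e-03
  1.17608770e+00  1.16322919e+00] [-8.46457437  3.66460812  4.63809146]
4 [-0.    -0.001  0.019] 0.14
8 [-0.    -0.002  0.037] 0.279
12 [-0.    -0.005  0.055] 0.419
16 [-0.    -0.01   0.073] 0.559
19 [-0.    -0.014  0.087] 0.663
20 [-0.    -0.015  0.091] 0.698
21 [-0.    -0.017  0.095] 0.733
22 [-0.    -0.019  0.1  ] 0.768
23 [-0.    -0.02   0.104] 0.803
```

```bash
python3 -m jog '[{"linear":[0,-0.001,0.019],"rotation":[0.14,0,0],"grip":3},{"linear":[0,-0.002,0.037],"rotation":[0.279,0,0],"grip":3},{"linear":[0,-0.005,0.055],"rotation":[0.419,0,0],"grip":3},{"linear":[0,-0.01,0.073],"rotation":[0.559,0,0],"grip":3},{"linear":[0,-0.014,0.087],"rotation":[0.663,0,0],"grip":3},{"linear":[0,-0.017,0.095],"rotation":[0.733,0,0],"grip":3},{"linear":[0,-0.017,0.095],"rotation":[0.733,0,0],"grip":3},{"linear":[0,-0.017,0.095],"rotation":[0.733,0,0],"grip":3},{"linear":[0,-0.017,0.095],"rotation":[0.733,0,0],"grip":3}]'; 
python3 - <<'E'
from h import *
s,p,r=state(); z=r.as_matrix()[:,2]; print(np.degrees(np.arctan2(z[1],z[0])), np.degrees(np.arctan2(p[1]+68,p[0]-563.5)),s["force"])
snap("wrist","w5")
E
```

```text
time_s: 5.15
eef_pos: [640.7, -84.9, 92.7]
ee_rot: [-0.439, -0.554, -0.441, 0.554]
force: [-5.8, 3.6, 2.2]
grip_width: 0.11
-103.11008992107327 -12.31192709934968 [-5.80205758  3.5942931   2.19326936]
```

View pics/w5.png

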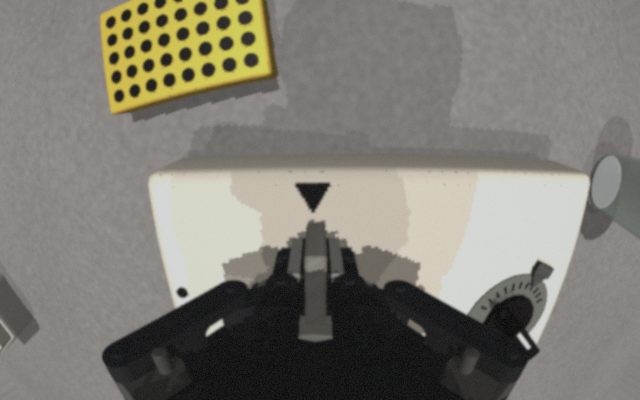

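```bash
python3 -m jog '[{"linear":[0,0,0],"rotation":[0,0,0],"grip":20},{"linear":[0,0,0],"rotation":[0,0,0],"grip":40},{"linear":[0,0,0],"rotation":[0,0,0],"grip":40},{"linear":[-0.1,0,0],"rotation":[0,0,0],"grip":50},{"linear":[-0.2,0,0],"rotation":[0,0,0],"grip":50},{"linear":[-0.33,0,0],"rotation":[0,0,0],"grip":60},{"linear":[-0.46,0,0],"rotation":[0,0,0],"grip":60},{"linear":[-0.6,0,0],"rotation":[0,0,0],"grip":60},{"linear":[-0.6,0,0],"rotation":[0,0,0],"grip":60},{"linear":[-0.6,0,0],"rotation":[0,0,0],"grip":60}]'; 
python3 - <<'E'
from h import *
s,p,r=state();print(goal([490,-130,280],-80)); snap("wrist","w6")
E
```

```text
time_s: 6.03
eef_pos: [641.8, -85.5, 275.2]
ee_rot: [0.44, 0.555, 0.439, -0.553]
force: [1.0, -0.6, -0.5]
grip_width: 0.705
(array([-0.0176, -0.4591,  0.2593]), array([-0.8065, -0.0009, -0.0057]))
```

View pics/w6.png

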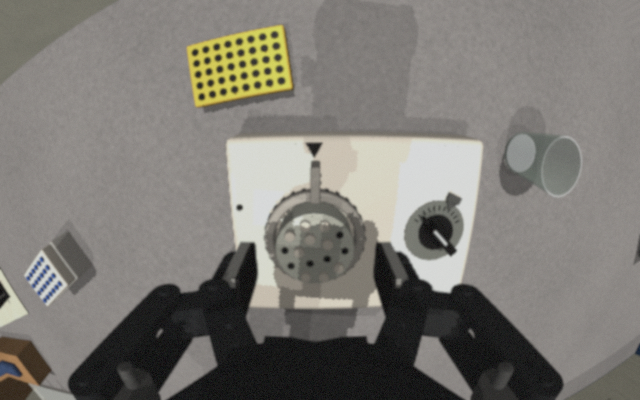

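```bash
python3 - <<'E'
from h import *
p,d,K,T=load("w6")
im=cv2.imread("pics/w6.png"); x0,y0,x1,y1=215,125,515,325
c=np.array([529.7,-217.2]); u=np.array([np.cos(np.radians(33)),np.sin(np.radians(33))])
for n,q in [("nose",[*(c+31*u),81]),("l2",[*(c+21*u),106]),("l1",[*(c-5*u),106]),("back",[*(c-23*u),106]),("markt",[563.5+96*np.cos(.227),-68-96*np.sin(.227),72]),("axis121",[563.5,-68,121]),("fin94",[563.5+94*np.cos(.227),-68-94*np.sin(.227),121])]: print(n,np.round(w2pix(q,K,T,True),1))
cv2.imwrite("pics/w6b.png",cv2.resize(im[180:270,390:480],(600,600),interpolation=cv2.INTER_CUBIC))
cv2.imwrite("pics/w6a.png",cv2.resize(im[135:235,265:365],(600,600),interpolation=cv2.INTER_CUBIC))
E
```

```text
nose [422.6 218. ]
l2 [434.3 231.2]
l1 [446.2 244.5]
back [453.9 253.1]
markt [315.6 155.3]
axis121 [315.7 251.6]
fin94 [315.7 165.8]
```

View pics/w6b.png

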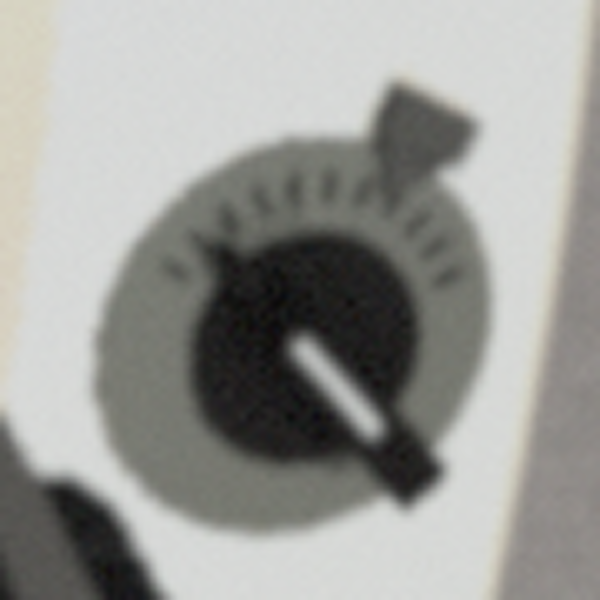

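View pics/w6a.png

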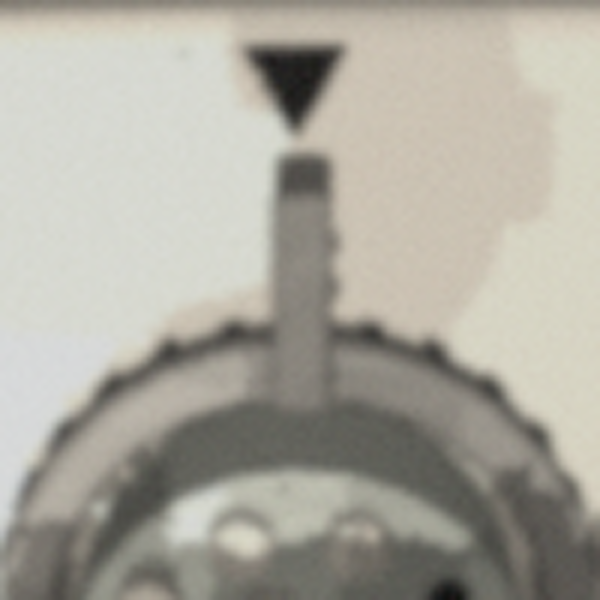

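```bash
python3 - <<'E'
from h import *
p,d,K,T=load("w6")
w=lambda x,y,z: pix2w(390+x*.15,180+y*.15,K,T,z=z,fish=True)
pl=w(294,336,71); ti=w(400,193,76); body=w(428,118,76); no=w(215,250,81); l2=w(298,342,106); l1=w(378,437,106)
# plate extents: left 97,right 492,top 140,bottom 533
a=lambda a,b:np.degrees(np.arctan2(*(b-a)[[1,0]])).round(1)
c=np.array([529.6,-217.2,0])
print(pl.round(1),ti.round(1),no.round(1),"tip",a(c,ti),"body",a(c,body),"nose",a(c,no),"line",a(l1,l2),np.hypot(*(ti-c)[:2]))
A=lambda x,y,z: pix2w(265+x/6,135+y/6,K,T,z=z,fish=True)
print("fin",a(A(303,405,121),A(302,197,121)),"mark",a(np.array([563.5,-68,0]),A(297,133,72)),A(302,197,121))
print(goal([529.6,-217.2,83],-57.3))
E
```

```text
[ 529.7 -217.2   71. ] [ 556.3 -239.8   76. ] [ 556.5 -199.9   81. ] tip -40.2 body -36.3 nose 32.8 line 31.5 34.95523850839358
fin -12.8 mark -12.2 [653.15719297 -88.33324442 121.        ]
(array([ 0.632 , -0.2613,  0.5134]), array([-1.5991, -0.004 ,  0.0026]))
```

```bash
python3 -m jog '[{"linear":[0,-0.08,0.16],"rotation":[-0.25,0,0],"grip":60},{"linear":[0,-0.16,0.3],"rotation":[-0.5,0,0],"grip":60},{"linear":[0.1,-0.22,0.42],"rotation":[-0.7,0,0],"grip":60},{"linear":[0.2,-0.261,0.513],"rotation":[-0.9,0,0],"grip":60},{"linear":[0.25,-0.261,0.513],"rotation":[-1,0,0],"grip":60},{"linear":[0.25,-0.261,0.513],"rotation":[-1,0,0],"grip":60},{"linear":[0.25,-0.261,0.513],"rotation":[-1,0,0],"grip":60}]'; python3 - <<'E'
from h import *
print(goal([529.6,-217.2,83],-57.3))
E
```

```text
time_s: 6.67
eef_pos: [528.6, -217.3, 195.2]
ee_rot: [0.56, 0.429, 0.565, -0.428]
force: [-0.5, -0.4, 1.2]
grip_width: 0.7
(array([0.374 , 0.0051, 0.0028]), array([-0.6044, -0.0138,  0.0068]))
```

```bash
python3 -m jog '[{"linear":[0.05,0.005,0.003],"rotation":[-0.2,0,0],"grip":60},{"linear":[0.1,0.005,0.003],"rotation":[-0.4,0,0],"grip":50},{"linear":[0.15,0.005,0.003],"rotation":[-0.604,-0.014,0.007],"grip":50},{"linear":[0.2,0.005,0.003],"rotation":[-0.604,-0.014,0.007],"grip":50},{"linear":[0.2,0.005,0.003],"rotation":[-0.604,-0.014,0.007],"grip":50}]'; python3 - <<'E'
from h import *
snap("wrist","w7"); print(goal([529.6,-217.2,83],-57.3))
E
```

```text
time_s: 7.08
eef_pos: [529.8, -216.0, 133.1]
ee_rot: [0.619, 0.339, 0.622, -0.339]
force: [-0.3, 0.2, 0.9]
grip_width: 0.589
(array([ 0.1726, -0.0032,  0.001 ]), array([-0.0004, -0.0031,  0.0008]))
```

View pics/w7.png

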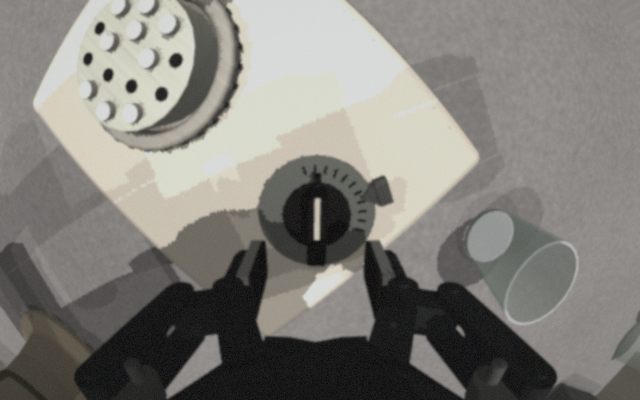

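```bash
python3 - <<'E'
from h import *
p,d,K,T=load("w7"); im=cv2.imread("pics/w7.png")
cv2.imwrite("pics/w7b.png",cv2.resize(im[140:280,250:400],(640,597),interpolation=cv2.INTER_CUBIC))
E
python3 -m jog '[{"linear":[0.08,-0.003,0.001],"rotation":[0,0,0],"grip":45},{"linear":[0.14,-0.003,0.001],"rotation":[0,0,0],"grip":35},{"linear":[0.165,-0.003,0.001],"rotation":[0,0,0],"grip":30},{"linear":[0.165,-0.003,0.001],"rotation":[0,0,0],"grip":25},{"linear":[0.165,-0.003,0.001],"rotation":[0,0,0],"grip":20},{"linear":[0.165,-0.003,0.001],"rotation":[0,0,0],"grip":20}]'
```

```text
time_s: 7.63
eef_pos: [530.5, -217.5, 86.9]
ee_rot: [0.621, 0.339, 0.62, -0.339]
force: [-0.4, 0.2, 0.9]
grip_width: 0.235
```

View pics/w7b.png

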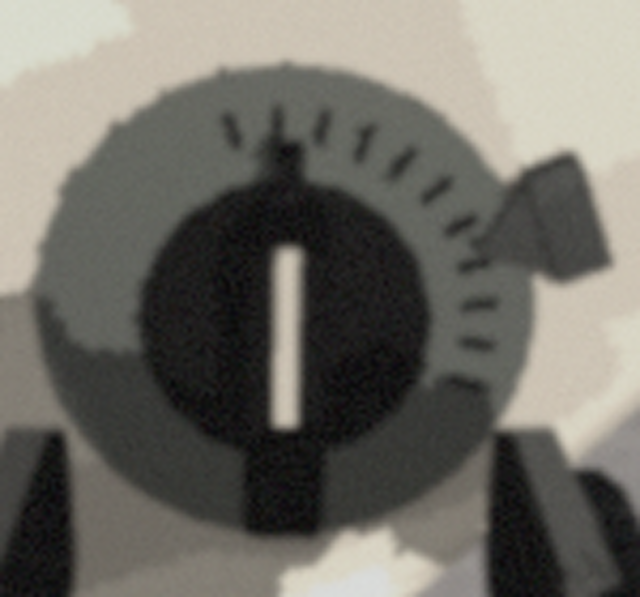

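```bash
python3 - <<'E'
from h import *
p,d,K,T=load("w7")
w=lambda x,y,z: pix2w(250+x*150/640,140+y*140/597,K,T,z=z,fish=True)
a=lambda a,b:np.degrees(np.arctan2(*(b-a)[[1,0]])).round(1)
pl=w(287,299,71);sk=w(286,313,77); c=(pl+sk)/2
tip=w(478,245,75); b1=w(573,152,77); b2=w(610,262,77); no=w(287,140,81)
print(pl.round(1),sk.round(1),tip.round(1),np.hypot(*(tip-c)[:2]),"tip",a(c,tip),"bases",a(c,b1),a(c,b2),"axis",a(tip,(b1+b2)/2),"nose",a(c,no),"line",a(w(288,430,106),w(288,245,106)))
arc((529.6,-217.2),[5,10,15,20,25])
E
```

```text
[ 531.1 -216.6   71. ] [ 530.9 -216.6   77. ] [ 556.8 -236.7   75. ] 32.73444761300352 tip -37.9 bases -26.5 -48.0 axis -36.2 nose 32.8 line 32.9
5 [ 0. -0.  0.] 0.175
10 [-0. -0.  0.] 0.349
15 [-0.    -0.001  0.   ] 0.524
20 [-0.    -0.001  0.001] 0.698
25 [-0.    -0.001  0.001] 0.873
```

```bash
python3 -m jog '[{"linear":[0.01,0,0],"rotation":[0,0,0],"grip":8},{"linear":[0.01,0,0],"rotation":[0,0,0],"grip":5},{"linear":[0.01,0,0],"rotation":[0,0,0],"grip":5},{"linear":[0.01,0,0],"rotation":[0,0,0],"grip":5},{"linear":[0.01,0,0],"rotation":[0,0,0],"grip":5},{"linear":[0.01,0,0],"rotation":[0.15,0,0],"grip":5},{"linear":[0.01,0,0],"rotation":[0.3,0,0],"grip":5},{"linear":[0.01,0,0],"rotation":[0.45,0,0],"grip":5},{"linear":[0.01,0,0],"rotation":[0.6,0,0],"grip":5},{"linear":[0.01,0,0],"rotation":[0.75,0,0],"grip":5},{"linear":[0.01,0,0],"rotation":[0.9,0,0],"grip":5},{"linear":[0.01,0,0],"rotation":[0.9,0,0],"grip":5}]' 30;  python3 - <<'E'
from h import *
s,p,r=state(); z=r.as_matrix()[:,2]; print(np.degrees(np.arctan2(z[1],z[0])),s["force"],s["wrist_torque"],p)
E
```

```text
time_s: 8.63
eef_pos: [530.5, -217.2, 85.9]
ee_rot: [0.529, 0.47, 0.528, -0.47]
force: [-6.2, 4.7, 11.7]
grip_width: 0.132
-83.31788376657431 [-6.1606191   4.71133289 11.73710356] [ 0.72907209  1.05516756 -0.07328962] [ 530.49700798 -217.2436984    85.85020536]
```

```bash
python3 -m jog '[{"linear":[0,0,0],"rotation":[0.15,0,0],"grip":5},{"linear":[0,0,0],"rotation":[0.3,0,0],"grip":5},{"linear":[0,0,0],"rotation":[0.45,0,0],"grip":5},{"linear":[0,0,0],"rotation":[0.6,0,0],"grip":5},{"linear":[0,0,0],"rotation":[0.75,0,0],"grip":5},{"linear":[0,0,0],"rotation":[0.9,0,0],"grip":5},{"linear":[0,0,0],"rotation":[0.9,0,0],"grip":5}]';  python3 - <<'E'
from h import *
s,p,r=state(); print(s["force"],s["wrist_torque"],p,s["joints"]); print(goal([530.5,-217.2,86],-127.2))
E
```

```text
time_s: 9.22
eef_pos: [530.3, -217.7, 86.0]
ee_rot: [0.41, 0.577, 0.409, -0.577]
force: [-2.1, -3.8, -5.8]
grip_width: 0.133
[-2.11200339 -3.8300976  -5.81977298] [-0.57514021  0.22037374 -0.01600102] [ 530.34895793 -217.73458083   86.02926164] [-5.93569671e-01  5.64856509e-01  1.52391410e+00 -6.95960912e-04
  1.05114594e+00  1.31374532e+00]
(array([ 0.0001, -0.0001, -0.0018]), array([ 0.6262,  0.0015, -0.0032]))
```

```bash
python3 -m jog '[{"linear":[0,0,0],"rotation":[0.15,0,0],"grip":5},{"linear":[0,0,0],"rotation":[0.3,0,0],"grip":5},{"linear":[0,0,0],"rotation":[0.45,0,0],"grip":5},{"linear":[0,0,0],"rotation":[0.58,0,0],"grip":5},{"linear":[0,0,0],"rotation":[0.626,0,0],"grip":5},{"linear":[0,0,0],"rotation":[0.626,0,0],"grip":5},{"linear":[0,0,0],"rotation":[0.626,0,0],"grip":5},{"linear":[0,0,0],"rotation":[0.626,0,0],"grip":5}]';  python3 - <<'E'
from h import *
s,p,r=state(); print(s["force"],s["wrist_torque"],p); print(goal([530.5,-217.2,86],-127.2)); snap("wrist","w8")
E
```

```text
time_s: 9.88
eef_pos: [530.1, -218.1, 86.0]
ee_rot: [-0.316, -0.633, -0.314, 0.633]
force: [-2.3, -4.6, -6.5]
grip_width: 0.131
[-2.33370225 -4.59141137 -6.54197196] [-0.87412266  0.41834869 -0.07008588] [ 530.1384751  -218.07344627   86.0253517 ]
(array([ 0.0001, -0.0008, -0.003 ]), array([ 0.0049,  0.0023, -0.0033]))
```

View pics/w8.png

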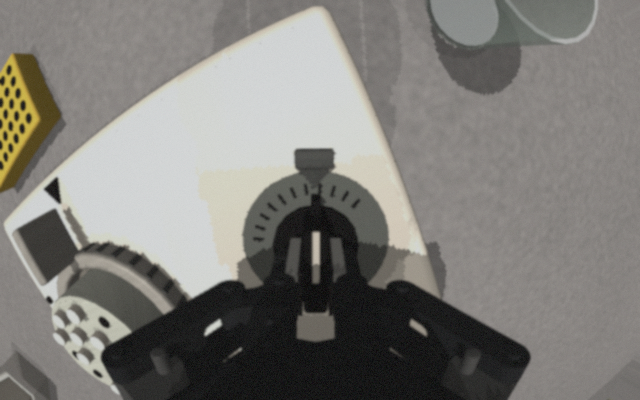

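```bash
python3 -m jog '[{"linear":[0,0,0],"rotation":[0,0,0],"grip":20},{"linear":[0,0,0],"rotation":[0,0,0],"grip":40},{"linear":[0,0,0],"rotation":[0,0,0],"grip":40},{"linear":[-0.1,0,0],"rotation":[0,0,0],"grip":40},{"linear":[-0.2,0,0],"rotation":[0,0,0],"grip":50},{"linear":[-0.33,-0.1,0],"rotation":[0,0,0],"grip":60},{"linear":[-0.46,-0.2,0],"rotation":[0,0,0],"grip":60},{"linear":[-0.6,-0.3,0],"rotation":[0,0,0],"grip":60},{"linear":[-0.6,-0.3,0],"rotation":[0,0,0],"grip":60},{"linear":[-0.6,-0.3,0],"rotation":[0,0,0],"grip":60}]'; 
python3 - <<'E'
from h import *
snap("wrist","w9"); snap("top","t9")
im=cv2.imread("pics/w9.png"); 
p=cv2.imread("pics/t9.png");cv2.imwrite("pics/t9z.png",cv2.resize(p[120:300,290:520],(760,595),interpolation=cv2.INTER_CUBIC))
E
```

```text
time_s: 10.77
eef_pos: [458.2, -162.6, 271.2]
ee_rot: [0.319, 0.634, 0.312, -0.631]
force: [-0.0, 0.5, -0.1]
grip_width: 0.706
```

View pics/w9.png

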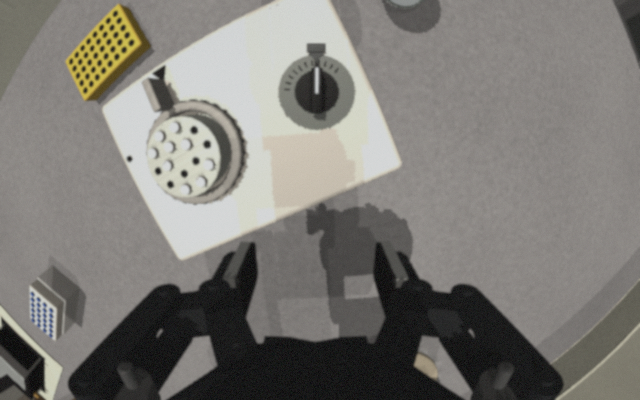

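View pics/t9z.png

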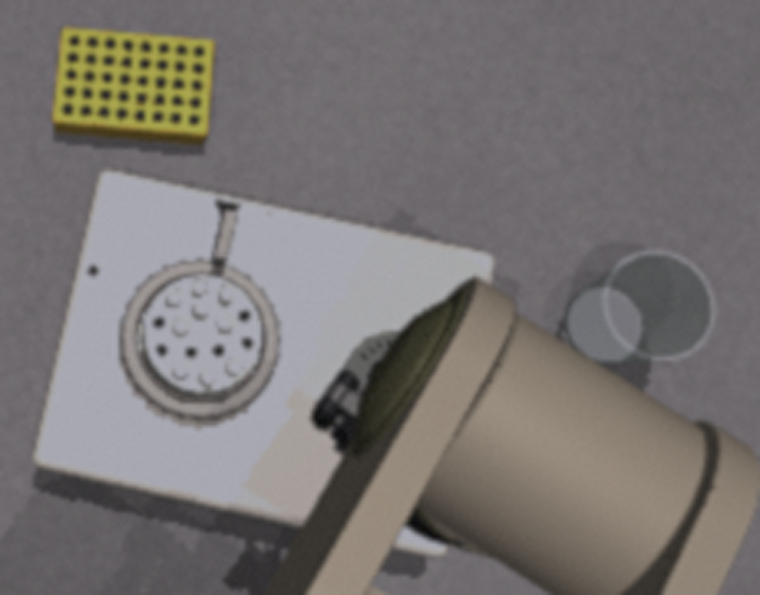

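Both joints look aligned. I'll get numbers from a zoomed wrist crop before handing in.

```bash
python3 - <<'E'
import cv2
im=cv2.imread("pics/w9.png")
a=cv2.resize(im[55:205,125:275],(600,600),interpolation=cv2.INTER_CUBIC); b=cv2.resize(im[30:140,265:375],(660,660),interpolation=cv2.INTER_CUBIC)[:600]
cv2.imwrite("pics/w9a.png",a);cv2.imwrite("pics/w9b.png",b)
E
```

```text
(no output)
```

View pics/w9a.png

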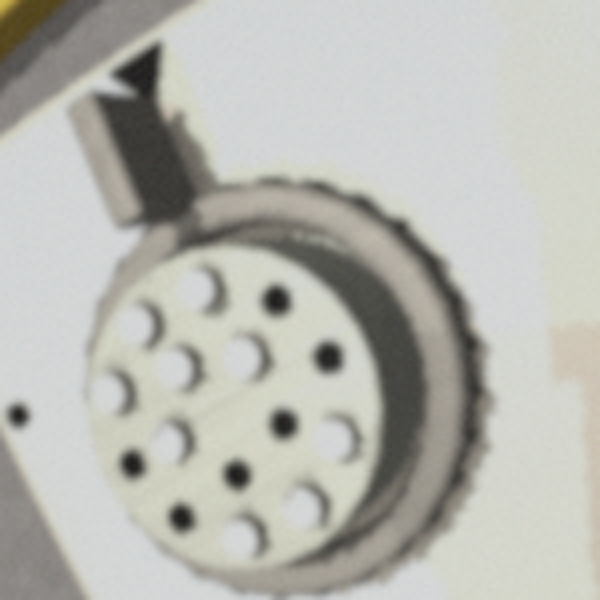

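View pics/w9b.png

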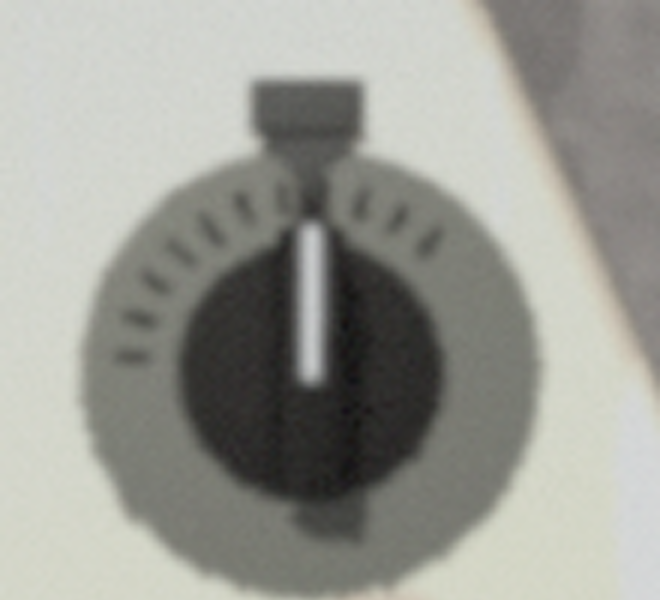

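```bash
python3 - <<'E'
from h import *
p,d,K,T=load("w9")
A=lambda x,y,z: pix2w(125+x/4,55+y/4,K,T,z=z,fish=True)
B=lambda x,y,z: pix2w(265+x/6,30+y/6,K,T,z=z,fish=True)
a=lambda a,b:np.degrees(np.arctan2(*(b-a)[[1,0]])).round(1)
c=np.array([563.5,-68,0]); k=np.array([530.4,-217,0])
print("fin",a(A(124,220,121),A(80,102,121)),a(c,A(80,102,121)))
print("line",a(B(312,383,106),B(312,222,106)),"rider",a(k,B(307,78,76)),a(k,(B(250,133,77)+B(362,133,77))/2),"plate",B(312,372,71).round(1))
# bystander check on top view
p0=load("top0")[0]; p9=load("t9")[0]
dif=cv2.absdiff(p0,p9).max(2)
print("rack diff",np.percentile(dif[125:168,300:360],95),"tipbox",np.percentile(dif[190:250,115:185],95),"beaker",np.percentile(dif[190:235,478:510],95))
E
```

```text
fin -15.9 -12.8
line -36.9 rider -38.1 -38.2 plate [ 527.9 -217.7   71. ]
rack diff 3.0 tipbox 3.0 beaker 3.0
```

```bash
python3 -c "
from rig import sense,finish_job
s=sense();print(s['time_s'],s['force'],abs(s['dq']).max()); print(finish_job())"
```

```text
10.8667 [ 0.51259619  0.05934691 -0.59840166] 0.05136071130622873
the job is handed in; nothing more can be done
None
```

I locked the collar, set the dial to the rider, released everything and handed the job in at 10.9 s. No verdict is reported, so the checks below are from my own last pictures.

- **Collar:** I gripped the fin and turned it about 47° clockwise. Its outer end now lies at -12.8°, against the mark's -12.2° to -13°. A second estimate, from the fin's top edge alone, gave -15.9°. It disagrees by about 3° but is a short, noisier line, and both readings are inside the 6° tolerance.
- **Dial:** I gripped the bar and turned it about 70° clockwise. The white line reads -36.9°. The rider reads about -37° to -38° in the last views. Two earlier, more distant views put it at -33° and -40°. All of these are within the 7° tolerance.
- **Bystanders:** the top camera shows no change at the tip box, beaker or tube rack compared with the start.
- **Robot:** the gripper is open at about z 270 mm, clear of everything, with the tool force near zero.

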